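Switch the locking air selector to supply

TASK

Switch the bench air selector from closed to supply: pull its knob straight up until the lug clears the crown, turn it clockwise (seen from above) to the first narrow notch, feel for the notch, press the knob gently fully home so that it is locked there, and let go. Never force the lug against the crown, and leave the tools lying around it where they are.

Things in the scene. Friction and masses are not known exactly. Their poses are not given: they have to be found in the camera images.
- station: Fixed base of the selector valve: steel plate 130 x 110 x 8 mm screwed to the bench, grey cast block 88 x 88 mm, a brass hose tail on its +y and -y sides (out to 77 mm), round deck of radius 42 mm, 36 mm high. Carries the crown. Origin: centre of the underside, on the bench, on the vertical knob axis; z up. More than 30 N between knob and station, on any tooth, seat or stop, breaks them.
- crown_top (a point): Point on the knob axis level with the crown's tooth tops, 48 mm above the bench. Crown: fixed dark steel ring, radius 21 to 32 mm, teeth 8 mm tall, with one wide gap (closed) and two 8.5 mm wide parallel-sided notches: the one clockwise of the gap (from above) is supply, the other vent. Elsewhere solid. They hardly yield: approach at about 10 mm/s.
- supply_mark (a point): Small brass stud on the deck, 38.5 mm from the axis, 37 mm high: the nominal direction of the supply notch (knob value 1.12). Two more studs: at -1.12 vent, at 0 closed. But the whole crown is clamped on turned by up to 0.28 rad either way against the studs, so the supply notch's centre lies at a knob value of 0.84 to 1.40 rad and must be felt.
- gland: Brass collar in the middle of the deck, fixed to the station; it carries spindle and knob, which count as part of it. Origin on the knob axis, 40 mm above the bench; axes as the station's.
- knob_grip (a point): Middle of the knob's grip bar, on the axis, 76 mm above the bench when home; rises with the knob. Black bar 46 x 14 mm, from 56 to 88 mm above the bench when home, on a hub of radius 17 mm. x axis along the bar, away from the lug; z up. The lug, a flat steel block 7 mm wide and tall, juts from the hub to 31 mm from the axis under the bar end with the steel pointer line.
- knob (a joint): Angle of the knob in rad, growing clockwise seen from above: at 0 the lug points along the station's -x, at t it points t clockwise of that. Light friction, 0.03 N m. Starts within 0.1 of 0, in the wide gap. Free to turn only with the lug above the teeth (or within the gap). The lug has 0.75 mm of play to each side in a notch, so it enters within about 0.03 rad of the notch's centre.
- spindle (a joint): How far the knob is pulled up, in m: 0 fully home on its rubber-washered, slightly springy seat (start), lug clear of the tooth tops above 0.007, springy end stop at 0.012 (both about 25 N/mm). No return spring: about 2 N of friction holds it wherever it is left. Pressed down over a tooth it stops at about 0.007; over a notch it goes on to 0.
- spanner: Loose bright double-ended spanner, 201 x 48 x 8 mm, lying on the bench to the -y side of the station; origin under its centre. Leave it alone.
- tape_measure: Loose yellow and black tape measure, 40 x 78 x 62 mm, on the bench to the +y side of the station; origin under its centre. Leave it alone.
- sanding_block: Loose dull red sanding block, 60 x 110 x 32 mm, on the bench to the +y side of the station; origin under its centre. Leave it alone.

How it is judged (in metres and radians):
On the way, in this order (a step that is already met when the one before it is completed fails the run):
1. the knob is pulled up at least 7 mm, clear of the crown, still over the closed gap (value of joint spindle above 0.007 m and value of joint knob below 0.6 rad), for 0.1 s.
2. the knob is turned clockwise past 0.65 rad with the lug above the teeth (value of joint spindle above 0.005 m and value of joint knob above 0.65 rad), for 0.1 s.
At the end, for the whole second after the job is handed in: The knob sits in the supply notch (knob angle between 0.77 and 1.5 rad) and is fully home to within 1.5 mm, at rest and released (value of joint spindle below 0.0015 m and value of joint knob between 0.77 and 1.5 rad and velocity of joint knob below 0.05 rad/s and velocity of joint spindle below 0.01 m/s); the robot touches nothing.
It fails at once if lug, knob and crown are forced together with more than 30 N (contact force between gland and station above 30 N).
It fails at once if a bystander tool is moved by more than 20 mm (distance of any of spanner, tape_measure, sanding_block from where it was at the start of the episode above 0.02 m).
It also fails if it takes over 67 s, if anything falls off the work surface, if the arm or the gripper's body presses on something with over 40 N, if the wrist force passes 120 N, or if a joint passes its speed limit or range.

ROBOT

A 6-joint arm with a two-finger parallel gripper is mounted at the origin on a cart in front of the work surface, level with it; the furniture and walls round the work are solid. World frame = base frame: x ahead of the robot, y to its left, z up, the work surface at z = 0. Lengths are in mm, angles in rad, forces in N, time in s.
With the tool pointing down it reaches from about 300 to 825 mm from the base axis. Payload 5.4 kg.
Tool frame: the origin (TCP) lies where the fingers leave the gripper's body, on its centre line; the fingertips stand 88 mm ahead of it and the grasp point (between the pads) lies 69 mm ahead of it (arm.nose_length is the z of the fingertips in the tool frame, in mm); z points along the fingers, y is the line along which they close (so a half turn about z gives the same grasp; the last joint's range is limited). The gripper opens to 92 mm and grips with 3 to 60 N. Pads are 20 mm wide; open, the fingers measure 128 mm over their backs; the gripper's body (75 mm by 189 mm) begins 69 mm behind the grasp point.
Start: joints at [-1.508, 0.158, 1.597, -0, 1.386, -0.21], TCP at [154.898, -553.727, 302.701] pointing down, gripper open.
Joint ranges: [-2.91, 2.91], [-0.94, 2.29], [0.18, 2.7], [-1.29, 4.43], [0.17, 2.64], [-3, 3]. Speed limits (rad/s): [2.57, 2.57, 3.14, 3.14, 3.14, 3.14].

INTERFACE

Orientations are given as a rotation vector (axis times angle).
In Python, from workcell import arm gives the robot as it stands.
- The arm moves only by the tool send_rows, never from a script. Its argument "deltas" is a list of rows, each a list of 6 numbers: the shift along the tool's x, y, z in m, then the turn, a rotation vector about the tool's x, y, z in rad. A call has 1 to 5 rows; each row shifts and turns the commanded pose from where the row before left it, along the tool's axes as they then stand; what a row does not reach is not made up. A row lasts 1/10 s, in which the tool goes at most 50 mm and 8.59 degrees, less where a joint would pass 70% of its speed; a pose out of reach is approached as far as the arm can. A call is refused whole if a number of a shift passes 0.05 or a number of a turn 0.15, either way. A call with a gripper value outside its range is refused whole. "gripper" is the closure, from 0 (fully open) to 1 (shut), set as the call begins (left out, the last holds). The fingers move at their own pace and stop on an object; "squeeze" is the grip in N (left out, the last holds). Time passes only in rows, so rows that do not move let the fingers close. It gives the time, the measured TCP pose, the force, the opening and the grip force at its end, in the units of the state.
- arm.observe(): the state, without advancing time (a new reading comes with each control period).
- arm.snapshot(name): name is "scene" or "top"; returns a dict with "frame" (384x512x3 uint8, red, green, blue), "camera_matrix" (3x3 intrinsics, pixels), "k1" (the pictures are not rectified: a ray, as slopes to the right and down, at radius r is drawn at 1 + k1 r^2 times it, then the intrinsics apply), "rvec" (rotation vector, rad) and "tvec" (3), from world to camera coordinates, as OpenCV has them. Camera axes: x right, y down, z forward; pixel columns grow to the right and rows downward; lengths in mm; the calibration is good to about 2 mm. A picture is of the moment at which its call begins. There is no depth.
- arm.job_done(): hands the job in; it is judged then, once.
Trained networks look in the newest picture that a camera, given by its name, has taken for a name from the list of things; names that differ only in an ending like _2 or _b are one class to them, and where a whole thing is asked for, a point or a joint stands for the part that bears it (a point fixed in the world has none). Each returns a list of dicts, best first, with "conf" (0 to 1); they miss things now and then, are a little off and sometimes report something else, mostly with a low value. They report only what shows in the picture. A call takes as long as a camera call.
- arm.spot_in(camera, name): "at" ([x, y, z] in mm, in world coordinates, good to about 4 mm: the middle of the surface that is visible of it).
- arm.cut_out(camera, name): "region" (384x512 bool, what is visible of it).
- arm.landmark_of(camera, name): "at" ([x, y, z] in mm, in world coordinates, good to about 4 mm: a listed point, or the origin of a listed thing).
The state is a dict: "time": time; "joint_pos": joint angles; "qvel": joint speeds; "effort": joint torques, N m; "tcp_pos": TCP position; "eef_rot": TCP orientation; "force": force on the tool from outside, world axes, zero at the start; "torque": the same for the moment, N m; "finger_gap": opening from 0.0 (shut) to 1.0 (fully open); "grasp_force": force on a finger pad.
Only numpy, scipy, OpenCV 4.12 (cv2) and the standard library are available. Lean on these libraries where they do the work, as an engineer would, in place of code of your own. Each camera call takes 0.05 s, during which the arm holds its last target. There are 200 camera calls.

## Working session

There is one attempt and no reset: what is moved stays moved. The work goes in short steps, Python scripts to look and compute and a tool call to move; the robot and the scene stay as the last step left them, time stands still between calls to the robot, and variables do not carry over. Pictures are saved under pics/ and viewed, at most 10 in all, crops included, and the job is handed in when it is done.

Besides the shell and the picture viewer there is one more tool, called after "Emit:" by a JSON object that holds its "op" and its "data", one argument or row to a line. send_rows: Moves the arm, as the interface text tells. Its arguments: {"type":"object","properties":{"deltas":{"type":"array"},"gripper":{"type":"number"},"squeeze":{"type":"number"}},"required":["deltas"]}

```bash
mkdir -p pics; ls; python3 - <<'E'
from workcell import arm
import cv2,numpy as np
for c in ("scene","top"):
    s=arm.snapshot(c); cv2.imwrite(f"pics/{c}0.png",s["frame"][:,:,::-1])
    print(c,np.round(s["rvec"],3),np.round(s["tvec"]),s["camera_matrix"][0][0],s["k1"])
    for n in ("station","crown_top","supply_mark","gland","knob_grip","spanner","tape_measure","sanding_block"):
        r=arm.landmark_of(c,n)
        print(n,[(np.round(d["at"]),round(d["conf"],2)) for d in r[:2]])
print(arm.observe())
E
```

```text
pics
scene [ 0.65  -2.347  1.47 ] [404. 207. 610.] 355.55308385814607 0.03639785313076621
station [(array([468., -56.,  -0.]), 0.83)]
crown_top [(array([462., -54.,  49.]), 0.66), (array([ 576., -198.,    1.]), 0.6)]
supply_mark [(array([440., -28.,  36.]), 0.7)]
gland [(array([471., -52.,  36.]), 0.61)]
knob_grip [(array([464., -57.,  76.]), 0.84)]
spanner [(array([ 578., -201.,    4.]), 0.63)]
tape_measure [(array([374.,  88.,  -4.]), 0.69), (array([443., -25.,  38.]), 0.66)]
sanding_block [(array([474., 118.,   2.]), 0.71)]
top [ 2.143 -2.085  0.144] [-47. 523. 876.] 367.5413656263646 -0.09768214663314806
station [(array([470., -57.,  -2.]), 0.9), (array([470., -52.,  77.]), 0.5)]
crown_top [(array([472., -49.,  49.]), 0.96)]
supply_mark [(array([438., -25.,  36.]), 0.92)]
gland [(array([469., -51.,  39.]), 0.63)]
knob_grip [(array([469., -52.,  80.]), 0.63)]
spanner [(array([ 578., -200.,   -1.]), 0.85)]
tape_measure [(array([372.,  88.,   2.]), 0.73)]
sanding_block [(array([475., 122.,   0.]), 0.98)]
{'time': 0.9, 'joint_pos': array([-1.50804477e+00,  1.58397505e-01,  1.59696988e+00,  3.09679203e-05,
        1.38618678e+00, -2.10109187e-01]), 'qvel': array([ 1.48373527e-03,  1.55856647e-05,  4.02138529e-04, -1.87078441e-03,
       -1.16071012e-03, -5.59632290e-04]), 'effort': array([-9.91867164e-04, -3.85570478e+01, -3.22368836e+01,  7.00879167e-02,
        3.06338514e-02, -1.09473024e-05]), 'tcp_pos': array([ 154.93682793, -553.7321273 ,  302.71765233]), 'eef_rot': array([3.11236132e+00, 4.27265888e-01, 4.32370462e-05]), 'force': array([-0.0966676 ,  0.28038717,  0.16534699]), 'torque': array([-0.05139991,  0.02669044, -0.05150246]), 'grasp_force': 0.0, 'finger_gap': 0.9947775695366511}
```

```bash
cat > h.py <<'E'
import cv2,numpy as np
def proj(s,P):
    d=np.array([s["k1"],0,0,0,0],float)
    return cv2.projectPoints(np.array(P,float).reshape(-1,1,3),np.array(s["rvec"],float),np.array(s["tvec"],float),np.array(s["camera_matrix"],float),d)[0].reshape(-1,2)
E
python3 - <<'E'
from workcell import arm
from h import *
a=[]
for c in ("scene","top"):
    s=arm.snapshot(c); uv=proj(s,[[469,-53,76]])[0].astype(int); x0,y0=uv-[48,48]
    im=s["frame"][y0:y0+96,x0:x0+96,::-1]; a.append(cv2.resize(im,(400,400),interpolation=cv2.INTER_CUBIC)); print(c,x0,y0)
cv2.imwrite("pics/crop1.png",np.hstack(a))
a=cv2.imread("pics/scene0.png"); cv2.imwrite("pics/both0.png",cv2.resize(np.vstack([a,cv2.imread("pics/top0.png")]),(400,600)))
E
```

```text
scene 218 152
top 219 162
```

View pics/crop1.png

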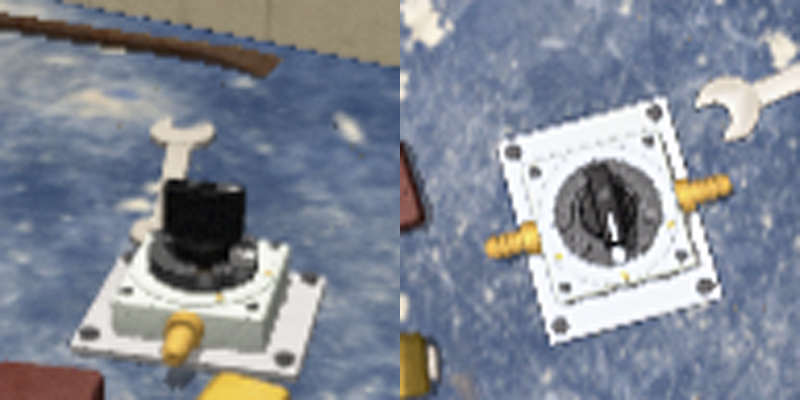

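View pics/both0.png

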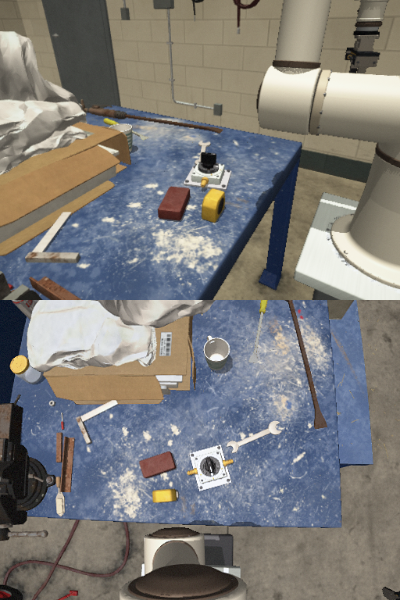

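```bash
cat > fit.py <<'E'
from workcell import arm
from h import *
from scipy.optimize import least_squares
s=arm.snapshot("top"); 
q=np.array([[100,145],[262,98],[318,297],[153,345]])*96/400+[219,162]-.5
C=np.array([[65,55],[65,-55],[-65,-55],[-65,55]])
def W(p,X):
    c,n=np.cos(p[2]),np.sin(p[2]); X=np.array(X,float); return np.c_[X[:,:2]@np.array([[c,n],[-n,c]])+p[:2],X[:,2]]
r=least_squares(lambda p:(proj(s,W(p,np.c_[C,[8]*4]))-q).ravel(),[469,-53,.3])
print(r.x,r.fun)
p=r.x
pol=lambda t,R,z:[-R*np.cos(t),R*np.sin(t),z]
a=[]
for c in ("scene","top"):
    s=arm.snapshot(c); uv=proj(s,[[469,-53,76]])[0].astype(int); x0,y0=uv-[40,40]
    im=cv2.resize(s["frame"][y0:y0+80,x0:x0+80,::-1],(400,400),interpolation=cv2.INTER_CUBIC)
    f=lambda P:((proj(s,W(p,P))-[x0,y0]+.5)*5).astype(int)
    for i,col in (((0,(0,0,255)),(1.12,(0,255,0)),(-1.12,(255,0,0)))): cv2.circle(im,tuple(map(int,f([pol(i,38.5,37)])[0])),6,col,1)
    for z,cc in ((88,(0,255,255)),):
        b=f([[23,7,z],[23,-7,z],[-23,-7,z],[-23,7,z]]); cv2.polylines(im,[b.reshape(-1,1,2)],True,cc,1)
    b=f(np.c_[C,[8]*4]); cv2.polylines(im,[b.reshape(-1,1,2)],True,(255,0,255),1)
    b=f([pol(t,32,48) for t in np.arange(0,6.3,.1)]); cv2.polylines(im,[b.reshape(-1,1,2)],True,(0,255,0),1)
    a.append(im)
cv2.imwrite("pics/fit.png",np.hstack(a))
E
python3 fit.py
```

```text
[ 4.68116059e+02 -5.38417107e+01  2.99399206e-01] [-1.14626513 -0.2337029   0.62868121 -0.25903327  1.22322433  0.1594109
 -0.72159536  0.27746042]
```

View pics/fit.png

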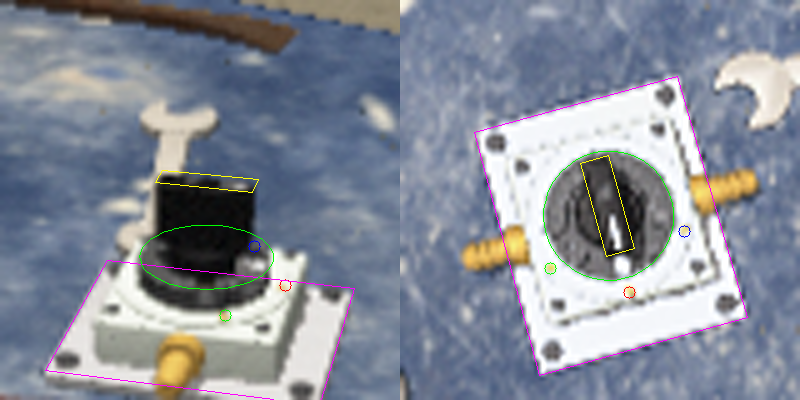

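Emit:
{"op": "send_rows", "data": {
  "deltas": [
    [0.031,-0.0284,0,0,0,0],
    [0.031,-0.0284,0,0,0,0],
    [0.031,-0.0284,0,0,0,0],
    [0.031,-0.0284,0,0,0,0],
    [0.031,-0.0284,0,0,0,0]
  ],
  "gripper": 0,
  "squeeze": 8
}}

```text
time: 1.65
tcp_pos: [266.5, -373.8, 302.8]
eef_rot: [3.112, 0.426, 0.0]
force: [0.1, -0.2, 0.5]
finger_gap: 1.003
grasp_force: 0.0
```

Emit:
{"op": "send_rows", "data": {
  "deltas": [
    [0.031,-0.0284,0,0,0,0],
    [0.031,-0.0284,0,0,0,0],
    [0.031,-0.0284,0,0,0,0],
    [0.031,-0.0284,0,0,0,0],
    [0.031,-0.0284,0,0,0,0]
  ]
}}

```text
time: 2.15
tcp_pos: [377.5, -195.2, 303.0]
eef_rot: [3.112, 0.427, 0.001]
force: [0.6, -0.8, -0.1]
finger_gap: 0.996
grasp_force: 0.0
```

Emit:
{"op": "send_rows", "data": {
  "deltas": [
    [0.031,-0.0284,0,0,0,0],
    [0.031,-0.0284,0,0,0,0],
    [0.031,-0.0284,0,0,0,0],
    [0.031,-0.0284,0,0,0,-0.026],
    [0,0,0,0,0,0]
  ]
}}

```text
time: 2.65
tcp_pos: [467.1, -50.2, 302.8]
eef_rot: [-3.104, -0.477, -0.002]
force: [-0.6, -0.7, 0.1]
finger_gap: 0.996
grasp_force: 0.0
```

Emit:
{"op": "send_rows", "data": {
  "deltas": [
    [0.0004,0.0036,0.028,0,0,0],
    [0,0,0.028,0,0,0],
    [0,0,0.028,0,0,0],
    [0,0,0.02,0,0,0],
    [0,0,0,0,0,0]
  ]
}}

```text
time: 3.15
tcp_pos: [465.1, -57.1, 195.9]
eef_rot: [-3.104, -0.466, 0.009]
force: [-0.3, -0.4, 0.4]
finger_gap: 1.002
grasp_force: 0.0
```

```bash
python3 - <<'E'
from workcell import arm
from h import *
s=arm.snapshot("scene"); t=arm.snapshot("top")
a=[cv2.resize(x["frame"][130:270,190:330,::-1],(400,400),interpolation=cv2.INTER_CUBIC) for x in (s,t)]
cv2.imwrite("pics/pre.png",np.hstack(a)); print(arm.observe()["tcp_pos"])
E
```

```text
[467.1650105  -57.69426303 199.19948412]
```

View pics/pre.png

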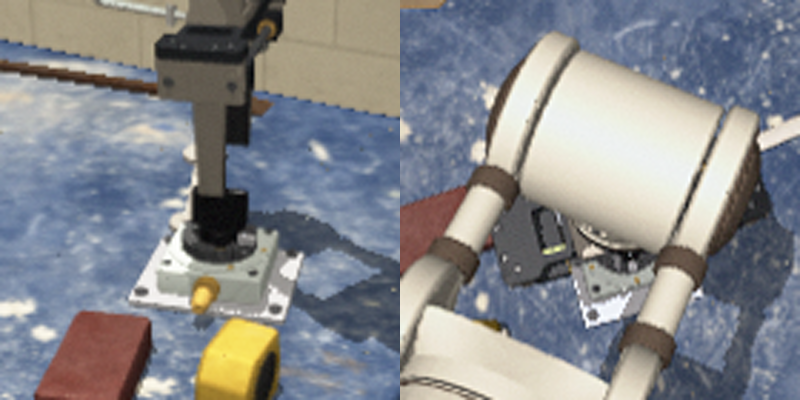

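Emit:
{"op": "send_rows", "data": {
  "deltas": [
    [0.003,-0.0035,0.015,0,0,0],
    [0,0,0.015,0,0,0],
    [0,0,0.01,0,0,0],
    [0,0,0.01,0,0,0],
    [0,0,0,0,0,0]
  ]
}}

```text
time: 3.75
tcp_pos: [468.6, -53.0, 148.1]
eef_rot: [-3.106, -0.467, 0.002]
force: [-0.2, -0.3, -0.4]
finger_gap: 0.997
grasp_force: 0.0
```

Emit:
{"op": "send_rows", "data": {
  "deltas": [
    [0,0,0,0,0,0],
    [0,0,0,0,0,0],
    [0,0,0,0,0,0],
    [0,0,0,0,0,0],
    [0,0,0,0,0,0]
  ],
  "gripper": 0.65
}}

```text
time: 4.25
tcp_pos: [469.1, -53.0, 148.9]
eef_rot: [3.106, 0.468, 0.001]
force: [0.2, -0.6, 0.8]
finger_gap: 0.587
grasp_force: 0.0
```

Emit:
{"op": "send_rows", "data": {
  "deltas": [
    [0,0,0,0,0,0],
    [0,0,0,0,0,0],
    [0,0,0,0,0,0],
    [0,0,0,0,0,0],
    [0,0,0,0,0,0]
  ],
  "gripper": 1
}}

```text
time: 4.75
tcp_pos: [469.0, -53.0, 148.7]
eef_rot: [3.107, 0.468, 0.0]
force: [0.7, -1.5, -0.8]
finger_gap: 0.154
grasp_force: 5.5
```

Emit:
{"op": "send_rows", "data": {
  "deltas": [
    [0,0,0,0,0,0],
    [0,0,0,0,0,0],
    [0,0,0,0,0,0],
    [0,0,0,0,0,0],
    [0,0,0,0,0,0]
  ]
}}

```text
time: 5.25
tcp_pos: [469.0, -53.0, 148.7]
eef_rot: [3.106, 0.468, 0.0]
force: [0.4, -0.6, -0.2]
finger_gap: 0.15
grasp_force: 8.0
```

```bash
cat > o.py <<'E'
from workcell import arm
import numpy as np
o=arm.observe()
for k in ("time","tcp_pos","eef_rot","force","torque","finger_gap","grasp_force"): print(k,np.round(o[k],3))
E
python3 o.py
```

```text
time 5.25
tcp_pos [469.025 -53.033 148.691]
eef_rot [3.106 0.468 0.   ]
force [ 0.367 -0.592 -0.191]
torque [-0.092 -0.028 -0.053]
finger_gap 0.15
grasp_force 7.983
```

Emit:
{"op": "send_rows", "data": {
  "deltas": [
    [0,0,0,0,0,0],
    [0,0,0,0,0,0],
    [0,0,-0.001,0,0,0],
    [0,0,-0.001,0,0,0],
    [0,0,-0.001,0,0,0]
  ],
  "squeeze": 20
}}

```text
time: 5.75
tcp_pos: [469.0, -53.0, 151.7]
eef_rot: [3.106, 0.468, 0.0]
force: [1.5, -1.9, -3.4]
finger_gap: 0.152
grasp_force: 20.0
```

Emit:
{"op": "send_rows", "data": {
  "deltas": [
    [0,0,-0.001,0,0,0],
    [0,0,-0.001,0,0,0],
    [0,0,-0.001,0,0,0],
    [0,0,-0.001,0,0,0],
    [0,0,0,0,0,0]
  ]
}}

```text
time: 6.25
tcp_pos: [469.0, -53.0, 155.9]
eef_rot: [3.106, 0.468, -0.0]
force: [0.2, -2.0, -1.8]
finger_gap: 0.152
grasp_force: 20.0
```

Emit:
{"op": "send_rows", "data": {
  "deltas": [
    [0,0,-0.001,0,0,0],
    [0,0,-0.001,0,0,0],
    [0,0,-0.0005,0,0,0],
    [0,0,0,0,0,0],
    [0,0,0,0,0,0]
  ]
}}

```text
time: 6.75
tcp_pos: [469.0, -53.0, 158.3]
eef_rot: [3.107, 0.468, 0.0]
force: [0.6, -2.0, -1.8]
finger_gap: 0.151
grasp_force: 20.0
```

```bash
python3 o.py
```

```text
time 6.75
tcp_pos [469.021 -53.024 158.323]
eef_rot [3.107 0.468 0.   ]
force [ 0.641 -1.957 -1.763]
torque [-0.402 -0.132 -0.   ]
finger_gap 0.151
grasp_force 19.984
```

Emit:
{"op": "send_rows", "data": {
  "deltas": [
    [0,0,0,0,0,0.04],
    [0,0,0,0,0,0.08],
    [0,0,0,0,0,0.08],
    [0,0,0,0,0,0.08],
    [0,0,0,0,0,0]
  ]
}}

```text
time: 7.25
tcp_pos: [469.1, -53.3, 158.3]
eef_rot: [3.141, 0.029, 0.0]
force: [0.7, -3.6, -2.2]
finger_gap: 0.152
grasp_force: 20.0
```

```bash
python3 o.py; python3 - <<'E'
from workcell import arm
from h import *
p=[468.6,-53.5,.299]
c,n=np.cos(p[2]),np.sin(p[2])
def wp(s,img):
    T=np.arange(-1.8,1.8,.01); R=np.arange(18,44,.25)
    g=np.array([[[-r*np.cos(t),r*np.sin(t),48 if r<33 else 37] for t in T] for r in R]).reshape(-1,3)
    w=np.c_[g[:,0]*c-g[:,1]*n+p[0],g[:,0]*n+g[:,1]*c+p[1],g[:,2]]
    uv=proj(s,w).astype(np.float32).reshape(len(R),len(T),2)
    return cv2.remap(img,uv[...,0],uv[...,1],cv2.INTER_CUBIC)
a=[]
for cam in("scene","top"):
    s=arm.snapshot(cam); o=wp(s,cv2.imread(f"pics/{cam}0.png")); o=np.clip(o.astype(float)*(1.6 if cam=="top" else 2),0,255).astype(np.uint8)
    o=cv2.resize(o,(720,280),interpolation=cv2.INTER_CUBIC)
    for t in np.arange(-1.6,1.7,.4): x=int((t+1.8)*200); cv2.line(o,(x,0),(x,10),(0,255,0),1)
    a.append(o)
cv2.imwrite("pics/unw.png",np.vstack(a))
E
```

```text
time 7.25
tcp_pos [469.063 -53.255 158.319]
eef_rot [3.141 0.029 0.   ]
force [ 0.714 -3.611 -2.152]
torque [-0.603 -0.073 -0.012]
finger_gap 0.152
grasp_force 19.984
```

View pics/unw.png

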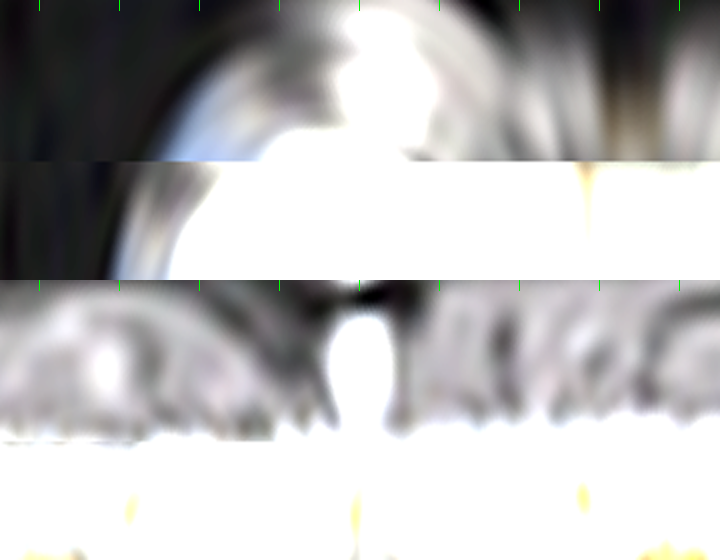

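Emit:
{"op": "send_rows", "data": {
  "deltas": [
    [0,0.0003,0,0,0,0.06],
    [0,0,0,0,0,0.08],
    [0,0,0,0,0,0.08],
    [0,0,0,0,0,0.08],
    [0,0,0,0,0,0]
  ]
}}

```text
time: 7.85
tcp_pos: [469.0, -53.5, 158.3]
eef_rot: [3.11, -0.438, 0.0]
force: [-0.5, -3.6, -1.4]
finger_gap: 0.146
grasp_force: 20.0
```

Emit:
{"op": "send_rows", "data": {
  "deltas": [
    [0,0,0,0,0,0.08],
    [0,0,0,0,0,0.08],
    [0,0,0,0,0,0.08],
    [0,0,0,0,0,0.04],
    [0,0,0,0,0,0]
  ]
}}

```text
time: 8.35
tcp_pos: [469.0, -53.8, 158.3]
eef_rot: [3.019, -0.866, 0.0]
force: [-0.3, -4.8, -1.4]
finger_gap: 0.151
grasp_force: 20.0
```

```bash
python3 o.py
```

```text
time 8.35
tcp_pos [468.954 -53.756 158.341]
eef_rot [ 3.019 -0.866  0.   ]
force [-0.266 -4.821 -1.401]
torque [-0.983  0.016 -0.051]
finger_gap 0.151
grasp_force 19.984
```

Emit:
{"op": "send_rows", "data": {
  "deltas": [
    [0.0003,0.0004,0.001,0,0,0],
    [0,0,0.001,0,0,0],
    [0,0,0,0,0,0]
  ],
  "squeeze": 10
}}

```text
time: 8.65
tcp_pos: [469.0, -53.9, 156.1]
eef_rot: [3.019, -0.868, -0.0]
force: [-0.0, -4.3, 0.1]
finger_gap: 0.152
grasp_force: 10.0
```

Emit:
{"op": "send_rows", "data": {
  "deltas": [
    [0,0,0.0006,0,0,0],
    [0,0,0,0,0,0]
  ]
}}

```text
time: 8.85
tcp_pos: [469.0, -53.9, 155.6]
eef_rot: [3.019, -0.869, -0.0]
force: [-1.5, -5.1, 1.0]
finger_gap: 0.154
grasp_force: 10.0
```

Emit:
{"op": "send_rows", "data": {
  "deltas": [
    [0,0,0.0003,0,0,0],
    [0,0,0,0,0,0]
  ]
}}

```text
time: 9.05
tcp_pos: [469.1, -53.9, 155.6]
eef_rot: [3.019, -0.87, -0.0]
force: [-2.6, -4.2, 3.6]
finger_gap: 0.149
grasp_force: 10.0
```

```bash
python3 o.py
```

```text
time 9.05
tcp_pos [469.074 -53.885 155.576]
eef_rot [ 3.019 -0.87  -0.   ]
force [-2.584 -4.155  3.625]
torque [-0.757  0.578 -0.034]
finger_gap 0.149
grasp_force 9.999
```

Emit:
{"op": "send_rows", "data": {
  "deltas": [
    [0,0,-0.0006,0,0,0],
    [0,0,0,0,0,0.045],
    [0,0,0.0004,0,0,0],
    [0,0,0.0004,0,0,0],
    [0,0,0,0,0,0]
  ]
}}

```text
time: 9.55
tcp_pos: [469.1, -53.9, 155.5]
eef_rot: [2.998, -0.938, -0.0]
force: [-3.8, -4.2, 4.6]
finger_gap: 0.152
grasp_force: 10.0
```

Emit:
{"op": "send_rows", "data": {
  "deltas": [
    [0,0,-0.0008,0,0,0],
    [0,0,0,0,0,0.045],
    [0,0,0.0004,0,0,0],
    [0,0,0.0004,0,0,0],
    [0,0,0,0,0,0]
  ]
}}

```text
time: 10.05
tcp_pos: [469.1, -54.0, 155.5]
eef_rot: [2.976, -1.005, -0.0]
force: [-3.4, -4.8, 5.3]
finger_gap: 0.153
grasp_force: 10.0
```

```bash
python3 o.py
```

```text
time 10.05
tcp_pos [469.092 -53.995 155.494]
eef_rot [ 2.976 -1.005 -0.   ]
force [-3.359 -4.822  5.278]
torque [-0.826  0.653 -0.079]
finger_gap 0.153
grasp_force 10.0
```

Emit:
{"op": "send_rows", "data": {
  "deltas": [
    [0,0,-0.0008,0,0,0],
    [0,0,0,0,0,0.045],
    [0,0,0.0004,0,0,0],
    [0,0,0.0004,0,0,0],
    [0,0,0,0,0,0]
  ]
}}

```text
time: 10.55
tcp_pos: [469.1, -54.0, 155.5]
eef_rot: [2.953, -1.071, -0.0]
force: [-3.7, -5.3, 4.9]
finger_gap: 0.15
grasp_force: 10.0
```

```bash
python3 o.py
```

```text
time 10.55
tcp_pos [469.074 -54.011 155.506]
eef_rot [ 2.953 -1.071 -0.   ]
force [-3.657 -5.327  4.889]
torque [-0.82   0.715 -0.026]
finger_gap 0.15
grasp_force 10.0
```

Emit:
{"op": "send_rows", "data": {
  "deltas": [
    [0,0,-0.0008,0,0,0],
    [0,0,0,0,0,0.045],
    [0,0,0.0004,0,0,0],
    [0,0,0.0004,0,0,0],
    [0,0,0,0,0,0]
  ]
}}

```text
time: 11.05
tcp_pos: [469.1, -54.0, 155.5]
eef_rot: [2.928, -1.137, -0.0]
force: [-3.0, -4.0, 5.5]
finger_gap: 0.147
grasp_force: 10.0
```

Emit:
{"op": "send_rows", "data": {
  "deltas": [
    [0,0,-0.0008,0,0,0],
    [0,0,0,0,0,0.045],
    [0,0,0.0004,0,0,0],
    [0,0,0.0004,0,0,0],
    [0,0,0,0,0,0]
  ]
}}

```text
time: 11.55
tcp_pos: [469.0, -54.1, 155.5]
eef_rot: [2.901, -1.203, -0.0]
force: [-3.5, -5.3, 5.5]
finger_gap: 0.149
grasp_force: 10.0
```

Emit:
{"op": "send_rows", "data": {
  "deltas": [
    [0,0,-0.0008,0,0,0],
    [0,0,0,0,0,0.045],
    [0,0,0.0004,0,0,0],
    [0,0,0.0004,0,0,0],
    [0,0,0,0,0,0]
  ]
}}

```text
time: 12.05
tcp_pos: [469.0, -54.1, 155.5]
eef_rot: [2.874, -1.268, -0.0]
force: [-4.0, -5.0, 4.4]
finger_gap: 0.152
grasp_force: 10.0
```

Emit:
{"op": "send_rows", "data": {
  "deltas": [
    [0,0,-0.0008,0,0,0],
    [0,0,0,0,0,0.045],
    [0,0,0.0004,0,0,0],
    [0,0,0.0004,0,0,0],
    [0,0,0,0,0,0]
  ]
}}

```text
time: 12.55
tcp_pos: [469.0, -54.1, 155.5]
eef_rot: [2.844, -1.332, -0.0]
force: [-3.8, -5.1, 5.2]
finger_gap: 0.151
grasp_force: 10.0
```

Emit:
{"op": "send_rows", "data": {
  "deltas": [
    [0,0,-0.0008,0,0,0],
    [0,0,0,0,0,0.045],
    [0,0,0.0005,0,0,0],
    [0,0,0.0005,0,0,0],
    [0,0,0,0,0,0]
  ]
}}

```text
time: 13.05
tcp_pos: [468.9, -54.2, 155.3]
eef_rot: [2.813, -1.396, -0.001]
force: [-4.2, -5.4, 5.3]
finger_gap: 0.155
grasp_force: 10.0
```

Emit:
{"op": "send_rows", "data": {
  "deltas": [
    [0,0,0.0005,0,0,0],
    [0,0,0,0,0,0]
  ]
}}

```text
time: 13.25
tcp_pos: [469.0, -54.2, 155.1]
eef_rot: [2.813, -1.396, -0.0]
force: [-5.0, -5.3, 7.7]
finger_gap: 0.152
grasp_force: 10.0
```

```bash
python3 o.py
```

```text
time 13.25
tcp_pos [469.032 -54.202 155.137]
eef_rot [ 2.813 -1.396 -0.   ]
force [-5.05  -5.266  7.734]
torque [-0.908  1.05  -0.046]
finger_gap 0.152
grasp_force 10.007
```

Emit:
{"op": "send_rows", "data": {
  "deltas": [
    [0,0.0003,-0.0014,0,0,0],
    [0,0.0003,0,0,0,0.04],
    [0,0,0.0006,0,0,0],
    [0,0,0.0005,0,0,0],
    [0,0,0,0,0,0]
  ]
}}

```text
time: 13.75
tcp_pos: [468.7, -54.3, 155.1]
eef_rot: [2.786, -1.451, 0.0]
force: [-2.7, -4.9, 5.1]
finger_gap: 0.15
grasp_force: 10.0
```

```bash
python3 o.py
```

```text
time 13.75
tcp_pos [468.725 -54.256 155.138]
eef_rot [ 2.786 -1.451  0.   ]
force [-2.654 -4.874  5.11 ]
torque [-0.67   0.649  0.012]
finger_gap 0.15
grasp_force 10.003
```

Emit:
{"op": "send_rows", "data": {
  "deltas": [
    [0,0,-0.0008,0,0,0],
    [0,0,0,0,0,0.04],
    [0,0,0.0004,0,0,0],
    [0,0,0.0004,0,0,0],
    [0,0,0,0,0,0]
  ]
}}

```text
time: 14.25
tcp_pos: [468.6, -54.2, 154.6]
eef_rot: [2.757, -1.507, 0.0]
force: [-0.6, -4.9, 0.5]
finger_gap: 0.152
grasp_force: 10.0
```

Emit:
{"op": "send_rows", "data": {
  "deltas": [
    [0.0003,0.0002,0,0,0,0],
    [0,0,0.0005,0,0,0],
    [0,0,0.0005,0,0,0],
    [0,0,0,0,0,0]
  ]
}}

```text
time: 14.65
tcp_pos: [468.6, -54.3, 153.6]
eef_rot: [-2.756, 1.507, 0.0]
force: [-0.3, -4.0, 0.3]
finger_gap: 0.153
grasp_force: 10.0
```

```bash
python3 o.py
```

```text
time 14.65
tcp_pos [468.572 -54.301 153.573]
eef_rot [-2.756  1.507  0.   ]
force [-0.256 -3.958  0.303]
torque [-0.561  0.005 -0.039]
finger_gap 0.153
grasp_force 9.998
```

Emit:
{"op": "send_rows", "data": {
  "deltas": [
    [0,0,0.0005,0,0,0.01],
    [0,0,0.0008,0,0,0],
    [0,0,0.0008,0,0,0],
    [0,0,0,0,0,0]
  ]
}}

```text
time: 15.05
tcp_pos: [468.6, -54.4, 151.4]
eef_rot: [-2.748, 1.521, 0.0]
force: [0.4, -1.9, -1.3]
finger_gap: 0.146
grasp_force: 10.0
```

Emit:
{"op": "send_rows", "data": {
  "deltas": [
    [0,0,0.0008,0,0,0],
    [0,0,0.0008,0,0,0],
    [0,0,0,0,0,0]
  ]
}}

```text
time: 15.35
tcp_pos: [468.5, -54.4, 149.8]
eef_rot: [-2.748, 1.522, 0.0]
force: [0.6, -1.1, -0.7]
finger_gap: 0.152
grasp_force: 10.0
```

```bash
python3 o.py
```

```text
time 15.35
tcp_pos [468.548 -54.356 149.824]
eef_rot [-2.748  1.522  0.   ]
force [ 0.568 -1.109 -0.681]
torque [-0.167 -0.198  0.048]
finger_gap 0.152
grasp_force 9.999
```

Emit:
{"op": "send_rows", "data": {
  "deltas": [
    [0,0,0.0005,0,0,0],
    [0,0,0.0005,0,0,0],
    [0,0,0,0,0,0]
  ]
}}

```text
time: 15.65
tcp_pos: [468.6, -54.4, 148.9]
eef_rot: [-2.748, 1.521, 0.0]
force: [1.8, -0.6, -0.1]
finger_gap: 0.15
grasp_force: 10.0
```

Emit:
{"op": "send_rows", "data": {
  "deltas": [
    [0,0,0.0004,0,0,0],
    [0,0,0,0,0,0]
  ]
}}

```text
time: 15.85
tcp_pos: [468.6, -54.4, 148.6]
eef_rot: [-2.748, 1.522, 0.0]
force: [0.5, -0.9, 0.4]
finger_gap: 0.155
grasp_force: 10.0
```

Emit:
{"op": "send_rows", "data": {
  "deltas": [
    [0,0,0.0003,0,0,0],
    [0,0,0,0,0,0]
  ]
}}

```text
time: 16.05
tcp_pos: [468.6, -54.4, 148.4]
eef_rot: [-2.748, 1.521, 0.0]
force: [-0.5, -0.4, 1.5]
finger_gap: 0.15
grasp_force: 10.0
```

Emit:
{"op": "send_rows", "data": {
  "deltas": [
    [0,0,0.0004,0,0,0],
    [0,0,0,0,0,0]
  ]
}}

```text
time: 16.25
tcp_pos: [468.6, -54.4, 148.2]
eef_rot: [-2.748, 1.522, 0.0]
force: [-0.7, 0.9, 5.8]
finger_gap: 0.155
grasp_force: 10.0
```

Emit:
{"op": "send_rows", "data": {
  "deltas": [
    [0,0,0.0003,0,0,0],
    [0,0,0,0,0,0]
  ]
}}

```text
time: 16.45
tcp_pos: [468.7, -54.5, 148.2]
eef_rot: [-2.748, 1.521, 0.0]
force: [-2.4, 1.3, 6.8]
finger_gap: 0.151
grasp_force: 10.0
```

```bash
python3 o.py
```

```text
time 16.45
tcp_pos [468.658 -54.47  148.154]
eef_rot [-2.748  1.521  0.   ]
force [-2.382  1.273  6.775]
torque [0.38  0.347 0.005]
finger_gap 0.151
grasp_force 10.0
```

Emit:
{"op": "send_rows", "data": {
  "deltas": [
    [0,0,0,0,0,0],
    [0,0,0,0,0,0],
    [0,0,0,0,0,0],
    [0,0,0,0,0,0],
    [0,0,0,0,0,0]
  ],
  "gripper": 0.3
}}

```text
time: 16.95
tcp_pos: [468.4, -54.5, 147.4]
eef_rot: [2.748, -1.522, -0.001]
force: [0.4, 0.1, 0.3]
finger_gap: 0.562
grasp_force: 0.0
```

Emit:
{"op": "send_rows", "data": {
  "deltas": [
    [0,0,-0.005,0,0,0],
    [0,0,-0.01,0,0,0],
    [0,0,-0.02,0,0,0],
    [0,0,-0.03,0,0,0],
    [0,0,-0.03,0,0,0]
  ]
}}

```text
time: 17.45
tcp_pos: [468.4, -54.4, 244.3]
eef_rot: [-2.749, 1.521, -0.0]
force: [1.0, -0.5, -0.1]
finger_gap: 0.701
grasp_force: 0.0
```

Emit:
{"op": "send_rows", "data": {
  "deltas": [
    [-0.03,0,-0.03,0,0,0],
    [-0.03,0.03,-0.02,0,0,0],
    [-0.03,0.03,0,0,0,0],
    [-0.03,0.03,0,0,0,0],
    [0,0,0,0,0,0]
  ]
}}

```text
time: 17.95
tcp_pos: [325.5, 0.7, 293.2]
eef_rot: [-2.749, 1.521, -0.005]
force: [-0.5, -0.3, -0.9]
finger_gap: 0.697
grasp_force: 0.0
```

```bash
python3 o.py; python3 - <<'E'
from workcell import arm
from h import *
s=arm.snapshot("scene"); t=arm.snapshot("top")
a=[cv2.resize(x["frame"][160:260,215:315,::-1],(400,400),interpolation=cv2.INTER_CUBIC) for x in (s,t)]
cv2.imwrite("pics/end.png",np.hstack(a))
for c in("scene","top"): print([(np.round(d["at"]),d["conf"]) for d in arm.landmark_of(c,"knob_grip")])
E
```

```text
time 17.95
tcp_pos [325.454   0.664 293.219]
eef_rot [-2.749  1.521 -0.005]
force [-0.518 -0.258 -0.941]
torque [ 0.068 -0.087 -0.022]
finger_gap 0.697
grasp_force 0.0
[(array([466., -54.,  73.]), 0.55)]
[(array([475., 120.,  -3.]), 0.59), (array([469., -52.,  77.]), 0.49)]
```

View pics/end.png

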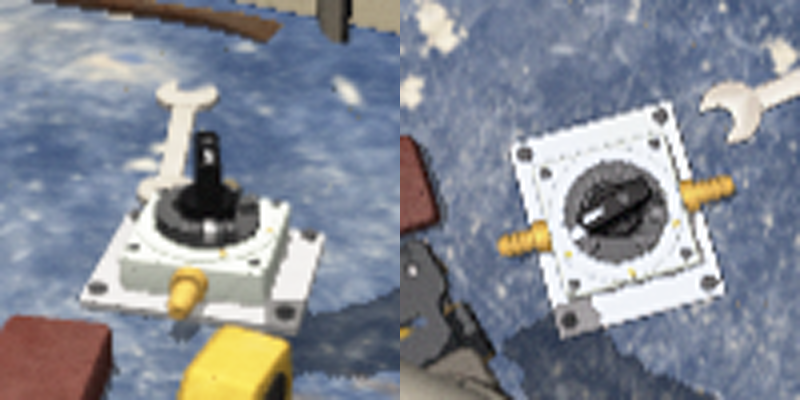

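The pictures show the pointer bar turned to the supply side, with the lug sunk in the notch at about (213, 235) in the scene crop. The tools are where they were and the gripper is clear.

```bash
python3 -c "
from workcell import arm
print(arm.job_done())"
```

```text
the job is handed in; nothing more can be done
None
```

I turned the selector to supply and handed the job in at about 18 s. The lug found the notch at about 1.3 rad and I pressed it home with about 7 N; the hand-in gave no verdict.

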